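Change the air over to the gauge line

ROBOT

A 6-joint arm with a two-finger parallel gripper is mounted at the origin on a cart in front of the work surface, level with it; the furniture and walls round the work are solid. World frame = base frame: x ahead of the robot, y to its left, z up, the work surface at z = 0. Lengths are in m, angles in rad, forces in N, time in s.
With the tool pointing down it reaches from about 0.25 to 0.725 m from the base axis. Payload 9.7 kg.
Tool frame: the origin (TCP) lies on the centre line of the jaws, within the pads' length; the fingertips stand 25 mm ahead of it and the grasp point (between the pads) lies 6 mm ahead of it (robot.nose_length is the distance from the TCP to the fingertips, in m); z points along the fingers, y is the direction in which the jaws open and shut (so a half turn about z gives the same grasp; the last joint's range is limited). The gripper opens to 85 mm and grips with 20 to 120 N. Pads are 22 mm wide; open, the fingers measure 114 mm over their backs; the gripper's body (76 mm by 85 mm) begins 54 mm behind the grasp point. The pads swing forward as they close: fully open they stand 13 mm farther back than shut.
Start: joints at [-1.244, 0.087, 0.176, 1.66, 0, 1.571], TCP at [0.177, -0.521, 0.256] pointing down, gripper open.
Joint ranges: [-3.13, 3.13], [-0.85, 1.81], [-1.15, 1.24], [-2.2, 2.28], [-1.44, 1.52], [-3.14, 3.14]. Speed limits (rad/s): [2.22, 2.22, 2.57, 3.14, 3.14, 3.14].

INTERFACE

Orientations are given as a rotation vector (axis times angle).
In Python, from station import monitor, eyes, robot gives the robot as it stands. The module is installed in compiled form; this text tells all that it offers.
- The arm moves only by the tool play_rows, never from a script. Its argument "increments" is a list of rows, each an object with "linear": the shift along the tool's x, y, z as a fraction of full scale, a list of three; "twist": the turn, a rotation vector about the tool's x, y, z as a fraction of full scale, a list of three; "claw": the gripper's target within -1 to 1 (shut at 1, half-way at 0, fully open at -1). In form: [{"linear": [dx, dy, dz], "twist": [ax, ay, az], "claw": claw}, ...]. A call has 1 to 12 rows; each row shifts and turns the commanded pose from where the row before left it, along the tool's axes as they then stand; what a row does not reach is not made up. Full scale, the value 1, is 0.03 m for a shift and 360 degrees for a turn. A row lasts 1/10 s, in which the tool goes at most 50 mm and 8.59 degrees, less where a joint would pass 70% of its speed; a pose out of reach is approached as far as the arm can. A call with a number of a shift or a turn outside -1 to 1 is refused whole. A call with a gripper value outside its range is refused whole. The fingers move at their own pace and stop on an object; "force" is the grip in N (left out, the last holds). Time passes only in rows, so rows that do not move let the fingers close. It gives the time, the measured TCP pose, the force and the opening at its end, in the units of the state.
- monitor.get_obs(): the state, without advancing time (a new reading comes with each control period).
- eyes.get_image(name): name is "side" or "top"; returns a dict with "img" (420x560x3 uint8, red, green, blue), "mtx" (3x3 intrinsics, pixels), "origin" and "rotation" of the camera in the world. Camera axes: x right, y up, looking along -z (the intrinsics and any distortion apply to the point x, -y, -z); pixel columns grow to the right and rows downward; lengths in m; the calibration is good to about 2 mm. A picture is of the moment at which its call begins. There is no depth.
- robot.hand_in(): hands the job in, once; it reports no verdict.
The state is a dict: "clock": time; "joints": joint angles; "qvel": joint speeds; "joint_efforts": joint torques, N m; "eef_pos": TCP position; "eef_rot": TCP orientation; "wrist_force": force on the tool from outside, world axes, zero at the start; "wrist_torque": the same for the moment, N m; "width": finger opening in m.
Only numpy, scipy, OpenCV 4.12 (cv2) and the standard library are available. Lean on these libraries where they do the work, as an engineer would, in place of code of your own. Each camera call takes 0.05 s, during which the arm holds its last target.

TASK

The little air board has three push-pull slide valves, each with a black knob facing the robot; the one with the brass quick coupler at its back is open (knob out). First push that knob fully home, then pull out the knob of the valve that has the round pressure gauge at its back, as far as it goes. Leave the knob of the third valve, closed off with a brass plug, where it is.

Things in the scene. Friction and masses are not known exactly. Their poses are not given: they have to be found in the camera images.
- outlet_knob (a point): Centre of the grip of the coupler valve's black knob: a level cylinder 26 mm thick, 28 mm long, its axis 52 mm above the worktop, with a flange 34 mm wide, 7 mm thick before it (front face 21 mm before this point). x points along the axis into the block (push +x, pull -x), y left, z up. The point moves with the knob: 30 mm before the block's front face when home, 60 mm when out.
- outlet_slide (a joint): Travel of the coupler valve's knob in m: 0 home (shut), 0.030 fully out; starts out. A brass quick coupler (24 mm thick, 50 mm long) sticks out of the back of its block. A detent holds the knob with about 6 N at both ends; the force falls to nil at half travel, and past that the knob goes on to the other end by itself when let go.
- gauge_knob (a point): Centre of the grip of the gauge valve's knob, alike in size, height and axes. A round gauge (55 mm dial, face up) is screwed into the back of its block. The three aluminium blocks, each 60 x 52 x 62 mm (x, y, z), tops 72 mm above the worktop, stand 120 mm apart side by side in any order, facing the same way, fixed on a fixed 200 x 360 x 10 mm plywood board.
- gauge_slide (a joint): Travel of the gauge valve's knob in m: 0 fully home, 0.030 fully out; starts home. Same detent as the coupler valve.
- spare_slide (a joint): Travel of the third, spare valve's knob in m: 0 fully home, where it starts and must stay. Its block has only a small brass pipe plug (20 mm thick, standing out 18 mm) at the back and is otherwise the same as the others.

How it is judged:
On the way, in this order (a step that is already met when the one before it is completed fails the run):
1. the coupler valve's knob is pushed home while the gauge valve's is still home (value of joint outlet_slide below 0.004 m and value of joint gauge_slide below 0.01 m), for 0.2 s.
2. the gauge valve's knob is pulled out (value of joint gauge_slide above 0.026 m and value of joint outlet_slide below 0.004 m), for 0.2 s.
At the end, for the whole second after the job is handed in: The coupler valve's knob is home (within 4 mm), the gauge valve's knob is fully out (within 4 mm of its 30 mm stop) and the spare valve's knob is home (within 4 mm) (all of step 2 and value of joint spare_slide below 0.004 m); the robot touches nothing.
It fails at once if the spare valve's knob is pulled out by more than 10 mm (value of joint spare_slide above 0.01 m).
It also fails if it takes over 35 s, if anything falls off the work surface, if the arm or the gripper's body presses on something with over 40 N, if the wrist force passes 120 N, or if a joint passes its speed limit or range.

## Working session

There is one attempt and no reset: what is moved stays moved. The work goes in short steps, Python scripts to look and compute and a tool call to move; the robot and the scene stay as the last step left them, time stands still between calls to the robot, and variables do not carry over. Pictures are saved under pics/ and viewed, and the job is handed in when it is done.

Besides the shell and the picture viewer there is one more tool, called after "Call:" by a JSON object that holds its "op" and its "data". play_rows: Moves the arm, as the interface text tells. Its arguments: {"type":"object","properties":{"increments":{"type":"array","items":{"type":"object","properties":{"linear":{"type":"array","items":{"type":"number","minimum":-1,"maximum":1}},"twist":{"type":"array","items":{"type":"number","minimum":-1,"maximum":1}},"claw":{"type":"number"}}}},"force":{"type":"number"}},"required":["increments"]}

```bash
mkdir -p pics; python3 - <<'E'
from station import monitor, eyes, robot
import cv2,numpy as np,pickle
print(monitor.get_obs(), robot.nose_length)
for n in("side","top"):
    d=eyes.get_image(n); pickle.dump(d,open(n+".pkl","wb"))
    cv2.imwrite(f"pics/{n}0.png",d["img"][:,:,::-1]); print(n,{k:v for k,v in d.items() if k!="img"})
E
```

```text
{'clock': 0.0, 'joints': array([-1.24404238e+00,  8.74826171e-02,  1.75135925e-01,  1.65978701e+00,
       -1.31239365e-05,  1.57076789e+00]), 'qvel': array([ 0.00028701,  0.00108622, -0.00347321,  0.00057734,  0.00034356,
        0.00048154]), 'joint_efforts': array([-2.01796436e-03, -5.20398867e+01,  4.64798284e+01,  1.65203400e-02,
       -7.91346508e-06, -1.86095389e-05]), 'eef_pos': array([ 0.17647014, -0.52072205,  0.25557157]), 'eef_rot': array([-3.09845090e+00, -5.10813386e-01,  3.61848787e-04]), 'wrist_force': array([-0.33240337,  0.30400378,  0.00632652]), 'wrist_torque': array([ 0.012921  ,  0.01720185, -0.06524014]), 'width': 0.08522377814499667} 0.025
side {'mtx': array([[478.39431108,   0.        , 282.73496569],
       [  0.        , 478.39431108, 214.22168339],
       [  0.        ,   0.        ,   1.        ]]), 'origin': array([0.49750463, 0.72475392, 0.50442848]), 'rotation': array([ 0.06537646, -1.55056732, -2.59653706])}
top {'mtx': array([[459.02910352,   0.        , 276.08309206],
       [  0.        , 459.02910352, 217.62219018],
       [  0.        ,   0.        ,   1.        ]]), 'origin': array([ 0.47607525, -0.03853081,  0.93942077]), 'rotation': array([ 0.09391175, -0.1000687 , -1.56176856])}
```

View pics/side0.png

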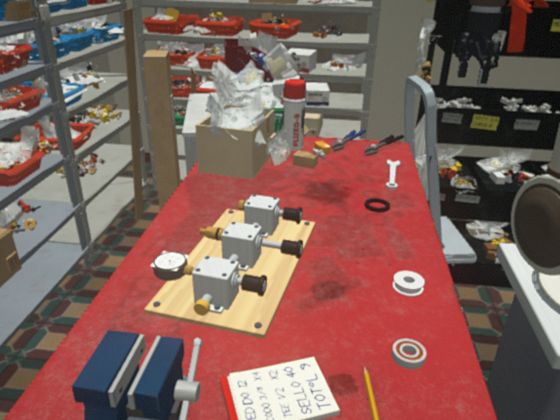

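View pics/top0.png

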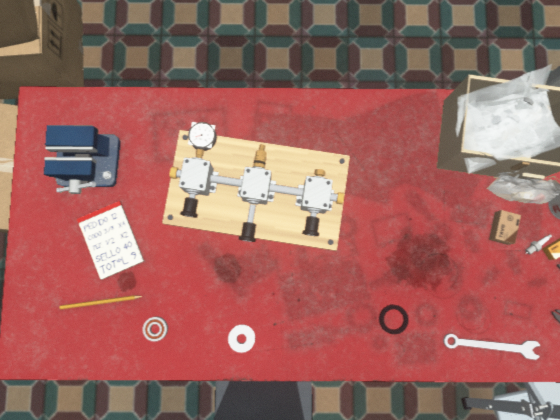

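```bash
cat > h.py <<'E'
import numpy as np,cv2,pickle
from scipy.spatial.transform import Rotation as R
def ray(d,uv):
    m=d["mtx"];uv=np.atleast_2d(np.float64(uv))
    v=np.c_[(uv[:,0]-m[0,2])/m[0,0],-(uv[:,1]-m[1,2])/m[1,1],-np.ones(len(uv))]
    return d["origin"],R.from_rotvec(d["rotation"]).apply(v)
def plane(d,uv,z):
    o,v=ray(d,uv); return o+v*((z-o[2])/v[:,2])[:,None]
def project(d,p):
    q=R.from_rotvec(d["rotation"]).inv().apply(np.atleast_2d(p)-d["origin"]);m=d["mtx"]
    return np.c_[m[0,2]+m[0,0]*q[:,0]/-q[:,2], m[1,2]-m[1,1]*q[:,1]/-q[:,2]]
E
python3 - <<'E'
from h import *
d=pickle.load(open("top.pkl","rb"))
im=d["img"]
g=im.max(2)
mask=(g<60).astype(np.uint8); roi=np.zeros_like(mask); roi[185:250,170:345]=1
n,l,s,c=cv2.connectedComponentsWithStats(mask*roi)
for i in range(1,n):
    if s[i,4]>60:
        print(s[i],c[i],plane(d,c[i],.052))
        r=cv2.minAreaRect(np.argwhere(l==i)[:,::-1].astype(np.float32));print(r)
        b=cv2.boxPoints(r);print(plane(d,b,.055).round(4).tolist())
# board
hsv=cv2.cvtColor(im,cv2.COLOR_RGB2HSV)
bm=((hsv[...,0]>10)&(hsv[...,0]<28)&(hsv[...,1]>50)&(hsv[...,2]>120)).astype(np.uint8);bm[:120]=0;bm[260:]=0;bm[:,:160]=0;bm[:,355:]=0
bm=cv2.morphologyEx(bm,cv2.MORPH_OPEN,np.ones((3,3)))
r=cv2.minAreaRect(np.argwhere(bm)[:,::-1].astype(np.float32));print("board",r)
B=plane(d,cv2.boxPoints(r),.01);print(B.round(4));print(np.linalg.norm(np.diff(B,axis=0),axis=1))
cr=im[110:260,155:355];cv2.imwrite("pics/crop.png",cv2.resize(cr,None,fx=4,fy=4,interpolation=cv2.INTER_CUBIC)[:,:,::-1])
d=pickle.load(open("side.pkl","rb"));cv2.imwrite("pics/crop2.png",cv2.resize(d["img"][185:335,140:325],None,fx=4,fy=4,interpolation=cv2.INTER_CUBIC)[:,:,::-1])
E
```

```text
board ((255.93064880371094, 189.45086669921875), (177.14663696289062, 96.10015106201172), 8.746162414550781)
[[ 0.5779  0.1921  0.01  ]
 [ 0.7777  0.1691  0.01  ]
 [ 0.7228 -0.1961  0.01  ]
 [ 0.5256 -0.1638  0.01  ]]
[0.20109162 0.36928416 0.1998688 ]
```

View pics/crop.png

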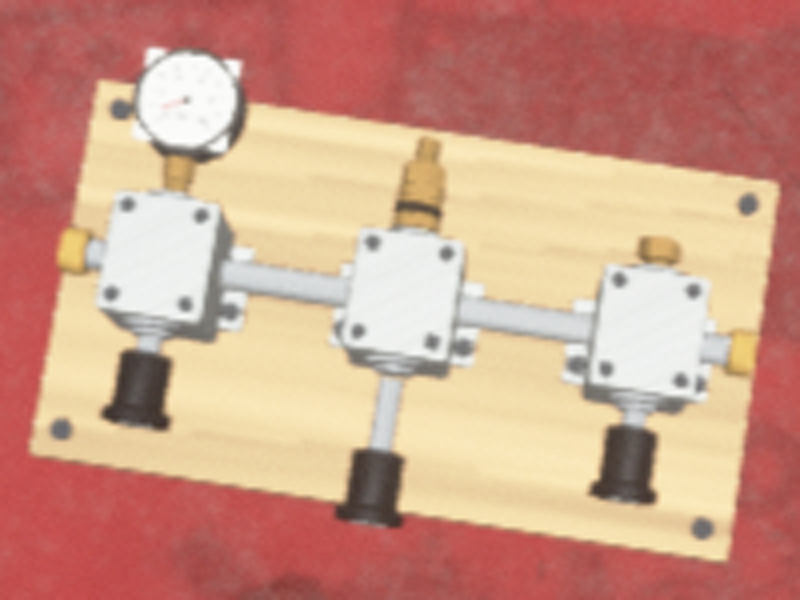

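View pics/crop2.png

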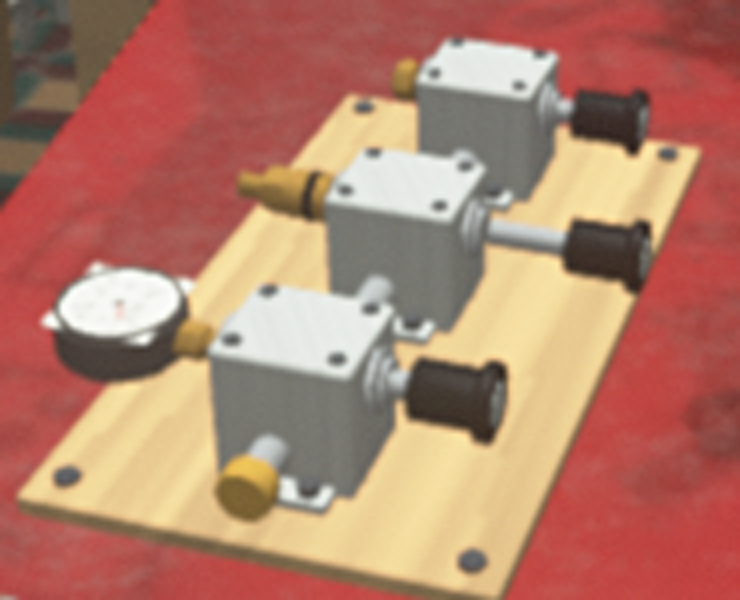

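```bash
python3 - <<'E'
from h import *
d=pickle.load(open("top.pkl","rb"));s_=pickle.load(open("side.pkl","rb"))
im=d["img"];P=lambda x,y:(155+x/4-.375,110+y/4-.375)
# block tops
C=[]
for nm,q in dict(g=[(120,188),(224,211),(205,320),(97,301)],c=[(362,227),(466,242),(447,359),(343,340)],s=[(609,263),(710,280),(691,397),(587,381)]).items():
    w=plane(d,[P(*a) for a in q],.072);c=w.mean(0);C.append(c)
    ax=(w[0]+w[1]-w[2]-w[3])/2; print(nm,c.round(4),np.linalg.norm(ax),np.degrees(np.arctan2(ax[1],ax[0])))
v=C[0]-C[2];print(np.linalg.norm(v),np.degrees(np.arctan2(-v[0],v[1])))
# knob masks, both views
for nm,D,roi in(("top",d,(170,185,345,250)),("side",s_,(235,200,325,300))):
    x0,y0,x1,y1=roi;m=np.zeros(D["img"].shape[:2],np.uint8);m[y0:y1,x0:x1]=(D["img"].max(2)<85)[y0:y1,x0:x1]
    m=cv2.morphologyEx(m,cv2.MORPH_OPEN,np.ones((4,4)))
    n,l,s,c=cv2.connectedComponentsWithStats(m)
    for i in range(1,n):
        if s[i,4]<60: continue
        r=cv2.minAreaRect(np.argwhere(l==i)[:,::-1].astype(np.float32))
        print(nm,s[i],c[i].round(1),r,plane(D,[c[i],r[0]],.052).round(4).tolist())
E
```

```text
g [0.6687 0.1151 0.072 ] 0.05523951447709287 -8.908375174581204
c [ 0.6515 -0.0021  0.072 ] 0.056912736851136306 -8.542485758627302
s [ 0.6337 -0.1196  0.072 ] 0.05813198839528229 -9.990230341806713
0.23736103969931802 -8.484715528126747
top [184 201  13  16 108] [191.9 209.8] ((190.34999084472656, 208.04998779296875), (11.455129623413086, 15.556349754333496), 8.130102157592773) [[0.6006, 0.1227, 0.052], [0.604, 0.1258, 0.052]]
side [284 209  17  13 180] [292.3 215.1] ((292.4189147949219, 214.9864959716797), (16.933095932006836, 10.685934066772461), 9.462321281433105) [[0.5703, -0.1072, 0.052], [0.5701, -0.1075, 0.052]]
side [282 242  20  15 233] [291.9 248.4] ((291.3360900878906, 248.80331420898438), (18.92197036743164, 13.30875301361084), 5.194429397583008) [[0.558, 0.0153, 0.052], [0.559, 0.0168, 0.052]]
side [243 277  21  19 294] [253.5 285. ] ((254.1999969482422, 284.8999938964844), (23.084625244140625, 15.495159149169922), 18.434946060180664) [[0.6062, 0.1302, 0.052], [0.6051, 0.1297, 0.052]]
```

```bash
python3 - <<'E'
from h import *
for n,off in(("top",(155,110,4)),("side",(140,185,4))):
    d=pickle.load(open(n+".pkl","rb"));im=cv2.imread("pics/crop.png" if n=="top" else "pics/crop2.png")
    a=np.array([.9888,-.1495,0])
    for k in([.5625,.0114,.052],[.6094,.1241,.052],[.5744,-.1106,.052]):
        q=project(d,[np.array(k)-.021*a,k,np.array(k)+.014*a]);print(n,q.round(1).tolist())
        for u in q: cv2.circle(im,tuple(int(t) for t in ((u-off[:2]+.5)*4)),3,(0,255,0),-1)
    cv2.imwrite(f"pics/chk_{n}.png",im)
E
```

```text
top [[246.9, 240.3], [248.7, 229.6], [249.9, 222.5]]
top [[189.4, 215.8], [191.3, 205.3], [192.6, 198.3]]
top [[309.9, 234.6], [311.5, 224.0], [312.5, 216.9]]
side [[301.2, 249.0], [289.7, 247.0], [282.0, 245.7]]
side [[264.9, 284.9], [252.1, 282.5], [243.7, 280.9]]
side [[300.7, 215.6], [290.4, 214.1], [283.7, 213.1]]
```

View pics/chk_top.png

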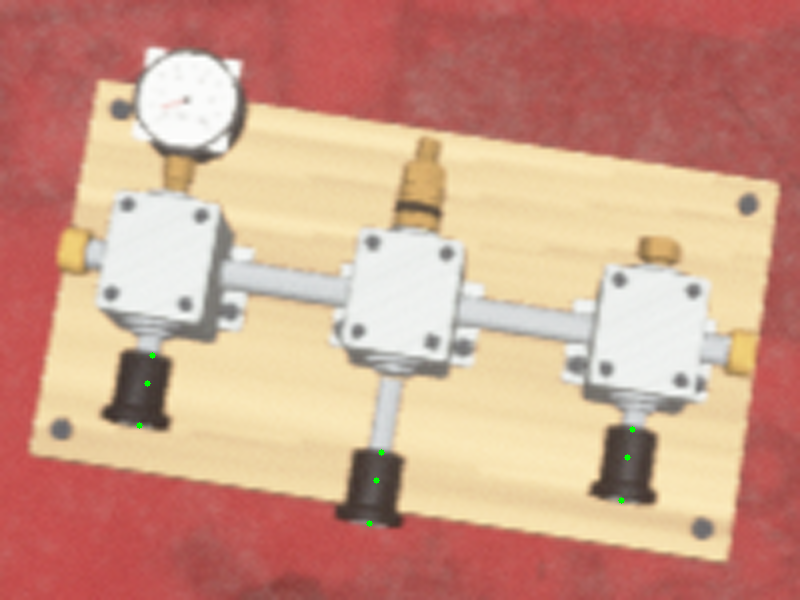

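View pics/chk_side.png

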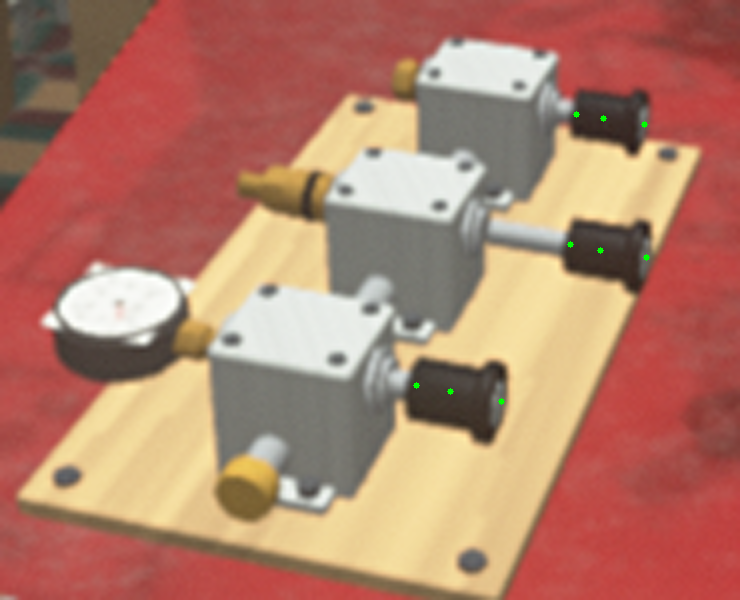

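Call:
{"op": "play_rows", "data": {"increments": [{"linear": [0, 0, 0], "twist": [0, 0, -0.02], "claw": -1}, {"linear": [0, 0, 0], "twist": [0, 0, 0], "claw": -1}]}}

```text
clock: 0.3
eef_pos: [0.1765, -0.5208, 0.2559]
eef_rot: [-3.06, -0.708, 0.0]
wrist_force: [-0.2, 0.6, -0.5]
width: 0.0851
```

```bash
cat > nxt.py <<'E'
import sys
from h import *
from station import monitor
# args: target tcp x y z, tool-x yaw deg -> tool-frame shift in rows units, twist
def rel(t,yaw,o=None):
    o=o or monitor.get_obs()
    r=R.from_rotvec(o["eef_rot"]);p=o["eef_pos"]
    y=np.radians(yaw);c,s=np.cos(y),np.sin(y)
    T=R.from_matrix(np.array([[c,s,0],[s,-c,0],[0,0,-1]]))
    print("pos",p.round(4),"t",o["clock"],"w",o["width"],"F",o["wrist_force"].round(1),"joints",o["joints"].round(3))
    print("tool shift",r.inv().apply(np.array(t)-p).round(4),"world",(np.array(t)-p).round(4),"twist deg",np.degrees((r.inv()*T).as_rotvec()).round(2))
rel([float(x) for x in sys.argv[1:4]],float(sys.argv[4]))
E
python3 nxt.py .5625 .0114 .15 171.4
```

```text
pos [ 0.1765 -0.5208  0.2559] t 0.3 w 0.0851002056552613 F [-0.2  0.6 -0.5] joints [-1.244  0.087  0.175  1.66  -0.     1.443]
tool shift [ 0.5804 -0.3087  0.1062] world [ 0.386   0.5322 -0.1059] twist deg [-1.0000e-02 -6.0000e-02 -1.4536e+02]
```

Call:
{"op": "play_rows", "data": {"increments": [{"linear": [0, 0, 0], "twist": [0, 0, -0.0237], "claw": -1}, {"linear": [0, 0, 0], "twist": [0, 0, -0.0237], "claw": -1}, {"linear": [0, 0, 0], "twist": [0, 0, -0.0237], "claw": -1}, {"linear": [0, 0, 0], "twist": [0, 0, -0.0237], "claw": -1}, {"linear": [0, 0, 0], "twist": [0, 0, -0.0237], "claw": -1}, {"linear": [0, 0, 0], "twist": [0, 0, -0.0237], "claw": -1}, {"linear": [0, 0, 0], "twist": [0, 0, -0.0237], "claw": -1}, {"linear": [0, 0, 0], "twist": [0, 0, -0.0237], "claw": -1}, {"linear": [0, 0, 0], "twist": [0, 0, -0.0237], "claw": -1}, {"linear": [0, 0, 0], "twist": [0, 0, -0.0237], "claw": -1}, {"linear": [0, 0, 0], "twist": [0, 0, -0.0237], "claw": -1}, {"linear": [0, 0, 0], "twist": [0, 0, -0.0237], "claw": -1}]}}

```text
clock: 1.5
eef_pos: [0.1765, -0.5208, 0.256]
eef_rot: [-1.366, -2.829, -0.001]
wrist_force: [0.3, -0.1, 0.1]
width: 0.0853
```

Call:
{"op": "play_rows", "data": {"increments": [{"linear": [0, 0, 0], "twist": [0, 0, -0.0237], "claw": -1}, {"linear": [0, 0, 0], "twist": [0, 0, -0.0237], "claw": -1}, {"linear": [0, 0, 0], "twist": [0, 0, -0.0237], "claw": -1}, {"linear": [0, 0, 0], "twist": [0, 0, -0.0237], "claw": -1}, {"linear": [0, 0, 0], "twist": [0, 0, -0.0237], "claw": -1}, {"linear": [0, 0, 0], "twist": [0, 0, 0], "claw": -1}]}}

```text
clock: 2.1
eef_pos: [0.1765, -0.5208, 0.2561]
eef_rot: [-0.248, -3.132, -0.001]
wrist_force: [0.1, -0.7, -0.4]
width: 0.0853
```

```bash
python3 nxt.py .5625 .0114 .15 171.4
```

```text
pos [ 0.1765 -0.5208  0.2561] t 2.1 w 0.08533925273911329 F [ 0.1 -0.7 -0.4] joints [-1.244  0.087  0.176  1.66   0.    -1.086]
tool shift [-0.2973  0.5864  0.1062] world [ 0.386   0.5322 -0.1061] twist deg [ 0.02 -0.01 -0.47]
```

Call:
{"op": "play_rows", "data": {"increments": [{"linear": [-0.413, 0.814, 0.147], "twist": [0, 0, -0.0013], "claw": -1}, {"linear": [-0.413, 0.814, 0.147], "twist": [0, 0, 0], "claw": -1}, {"linear": [-0.413, 0.814, 0.147], "twist": [0, 0, 0], "claw": -1}, {"linear": [-0.413, 0.814, 0.147], "twist": [0, 0, 0], "claw": -1}, {"linear": [-0.413, 0.814, 0.147], "twist": [0, 0, 0], "claw": -1}, {"linear": [-0.413, 0.814, 0.147], "twist": [0, 0, 0], "claw": -1}, {"linear": [-0.413, 0.814, 0.147], "twist": [0, 0, 0], "claw": -1}, {"linear": [-0.413, 0.814, 0.147], "twist": [0, 0, 0], "claw": -1}, {"linear": [-0.413, 0.814, 0.147], "twist": [0, 0, 0], "claw": -1}, {"linear": [-0.413, 0.814, 0.147], "twist": [0, 0, 0], "claw": -1}, {"linear": [-0.413, 0.814, 0.147], "twist": [0, 0, 0], "claw": -1}, {"linear": [-0.413, 0.814, 0.147], "twist": [0, 0, 0], "claw": -1}]}}

```text
clock: 3.3
eef_pos: [0.3679, -0.2524, 0.2032]
eef_rot: [0.246, 3.132, -0.0]
wrist_force: [-0.1, -0.5, 0.2]
width: 0.0855
```

Call:
{"op": "play_rows", "data": {"increments": [{"linear": [-0.413, 0.814, 0.147], "twist": [0, 0, 0], "claw": -1}, {"linear": [-0.413, 0.814, 0.147], "twist": [0, 0, 0], "claw": -1}, {"linear": [-0.413, 0.814, 0.147], "twist": [0, 0, 0], "claw": -1}, {"linear": [-0.413, 0.814, 0.147], "twist": [0, 0, 0], "claw": -1}, {"linear": [-0.413, 0.814, 0.147], "twist": [0, 0, 0], "claw": -1}, {"linear": [-0.413, 0.814, 0.147], "twist": [0, 0, 0], "claw": -1}, {"linear": [-0.413, 0.814, 0.147], "twist": [0, 0, 0], "claw": -1}, {"linear": [-0.413, 0.814, 0.147], "twist": [0, 0, 0], "claw": -1}, {"linear": [-0.413, 0.814, 0.147], "twist": [0, 0, 0], "claw": -1}, {"linear": [-0.413, 0.814, 0.147], "twist": [0, 0, 0], "claw": -1}, {"linear": [-0.413, 0.814, 0.147], "twist": [0, 0, 0], "claw": -1}, {"linear": [0, 0, 0], "twist": [0, 0, 0], "claw": -1}]}}

```text
clock: 4.5
eef_pos: [0.5431, -0.0059, 0.1536]
eef_rot: [-0.242, -3.131, -0.001]
wrist_force: [-0.8, -0.6, 0.7]
width: 0.085
```

```bash
python3 nxt.py .5625 .0118 .058 171.4
```

```text
pos [ 0.5431 -0.0059  0.1536] t 4.5 w 0.0849704999449884 F [-0.8 -0.6  0.7] joints [-0.011  0.057 -0.054  1.461  0.     0.143]
tool shift [-0.0166  0.0204  0.0956] world [ 0.0194  0.0177 -0.0956] twist deg [ 0.02 -0.07 -0.22]
```

Call:
{"op": "play_rows", "data": {"increments": [{"linear": [-0.55, 0.68, 0], "twist": [0, 0, -0.0006], "claw": -1}, {"linear": [0, 0, 0.4], "twist": [0, 0, 0], "claw": -1}, {"linear": [0, 0, 0.4], "twist": [0, 0, 0], "claw": -1}, {"linear": [0, 0, 0.4], "twist": [0, 0, 0], "claw": -1}, {"linear": [0, 0, 0.4], "twist": [0, 0, 0], "claw": -1}, {"linear": [0, 0, 0], "twist": [0, 0, 0], "claw": -1}]}}

```text
clock: 5.1
eef_pos: [0.5601, 0.0091, 0.1046]
eef_rot: [-0.231, -3.13, 0.001]
wrist_force: [0.6, 0.5, 0.8]
width: 0.085
```

```bash
python3 nxt.py .5625 .0118 .058 171.4; python3 - <<'E'
from station import eyes
import cv2,numpy as np
a=[cv2.resize(eyes.get_image(n)["img"][y:y+150,x:x+190,::-1],None,fx=2,fy=3) [:, :] for n,x,y in(("side",160,170),("top",160,110))]
cv2.imwrite("pics/a1.png",np.hstack(a))
E
```

```text
pos [0.5601 0.0091 0.1046] t 5.1 w 0.0850370765656215 F [0.6 0.5 0.8] joints [ 0.016  0.11  -0.092  1.372 -0.     0.163]
tool shift [-0.0021  0.003   0.0466] world [ 0.0024  0.0027 -0.0466] twist deg [-0.03 -0.18  0.17]
```

View pics/a1.png

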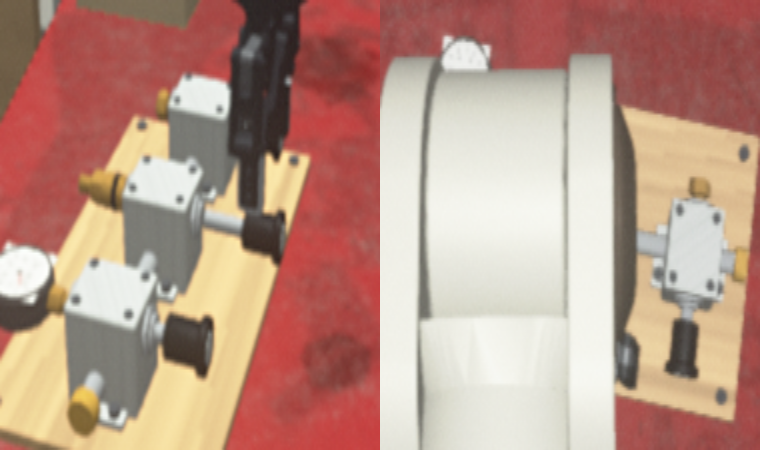

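Call:
{"op": "play_rows", "data": {"increments": [{"linear": [-0.06, 0.09, 0.39], "twist": [0, 0, 0], "claw": -1}, {"linear": [0, 0, 0.39], "twist": [0, 0, 0], "claw": -1}, {"linear": [0, 0, 0.39], "twist": [0, 0, 0], "claw": -1}, {"linear": [0, 0, 0.39], "twist": [0, 0, 0], "claw": -1}, {"linear": [0, 0, 0], "twist": [0, 0, 0], "claw": -1}]}}

```text
clock: 5.7
eef_pos: [0.5625, 0.0121, 0.0576]
eef_rot: [-0.228, -3.13, 0.0]
wrist_force: [-1.1, 0.6, -0.5]
width: 0.0854
```

```bash
python3 nxt.py .5625 .0118 .058 171.4; python3 - <<'E'
from station import eyes
import cv2,numpy as np
cv2.imwrite("pics/a2.png",cv2.resize(eyes.get_image("side")["img"][170:320,160:350,::-1],None,fx=4,fy=4))
E
```

```text
pos [0.5625 0.0121 0.0576] t 5.7 w 0.08540693308250787 F [-1.1  0.6 -0.5] joints [ 0.021  0.135 -0.156  1.283  0.     0.167]
tool shift [-0.0001 -0.0002 -0.0004] world [ 0.     -0.0003  0.0004] twist deg [-0.03 -0.19  0.25]
```

View pics/a2.png

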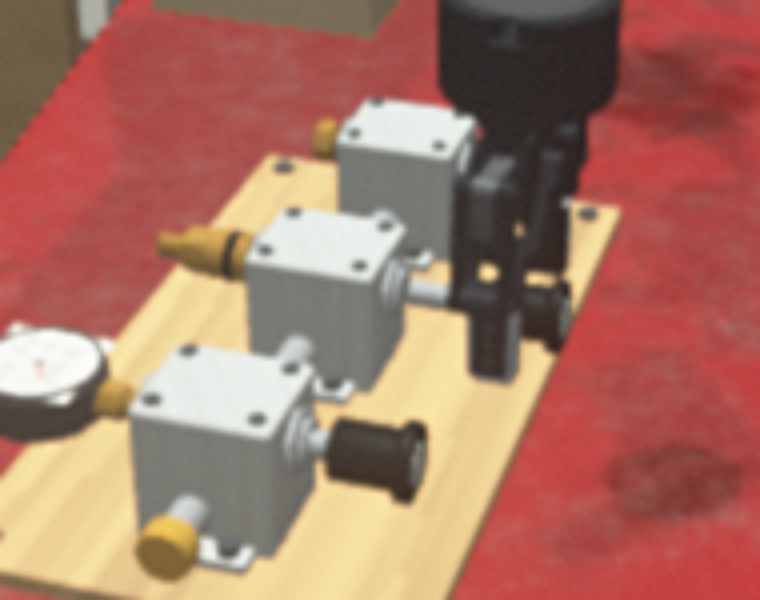

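Call:
{"op": "play_rows", "data": {"force": 40, "increments": [{"linear": [0, 0, 0], "twist": [0, 0, 0], "claw": 1}, {"linear": [0, 0, 0], "twist": [0, 0, 0], "claw": 1}, {"linear": [0, 0, 0], "twist": [0, 0, 0], "claw": 1}, {"linear": [0, 0, 0], "twist": [0, 0, 0], "claw": 1}, {"linear": [0, 0, 0], "twist": [0, 0, 0], "claw": 1}, {"linear": [0, 0, 0], "twist": [0, 0, 0], "claw": 1}]}}

```text
clock: 6.35
eef_pos: [0.5638, 0.0115, 0.0606]
eef_rot: [0.229, 3.133, -0.002]
wrist_force: [-2.1, -6.0, 4.6]
width: 0.0249
```

Call:
{"op": "play_rows", "data": {"increments": [{"linear": [-0.2, 0, 0], "twist": [0, 0, 0], "claw": 1}, {"linear": [-0.2, 0, 0], "twist": [0, 0, 0], "claw": 1}, {"linear": [-0.2, 0, 0], "twist": [0, 0, 0], "claw": 1}, {"linear": [-0.2, 0, 0], "twist": [0, 0, 0], "claw": 1}, {"linear": [-0.2, 0, 0], "twist": [0, 0, 0], "claw": 1}, {"linear": [0, 0, 0], "twist": [0, 0, 0], "claw": 1}, {"linear": [0, 0, 0], "twist": [0, 0, 0], "claw": 1}]}}

```text
clock: 7.05
eef_pos: [0.5936, 0.0071, 0.0606]
eef_rot: [0.23, 3.133, -0.002]
wrist_force: [-2.9, -5.7, 5.9]
width: 0.025
```

```bash
python3 nxt.py .5922 .0073 .058 171.4; python3 - <<'E'
from station import eyes
import cv2,numpy as np
cv2.imwrite("pics/a3.png",cv2.resize(eyes.get_image("side")["img"][170:320,160:350,::-1],None,fx=4,fy=4))
E
```

```text
pos [0.5936 0.0071 0.0606] t 7.05 w 0.025005833720246808 F [-2.9 -5.7  5.9] joints [ 1.200e-02  2.020e-01 -7.400e-02  1.295e+00 -1.000e-03  1.590e-01]
tool shift [ 0.0014 -0.      0.0026] world [-0.0014  0.0002 -0.0026] twist deg [-0.05  0.03  0.22]
```

View pics/a3.png

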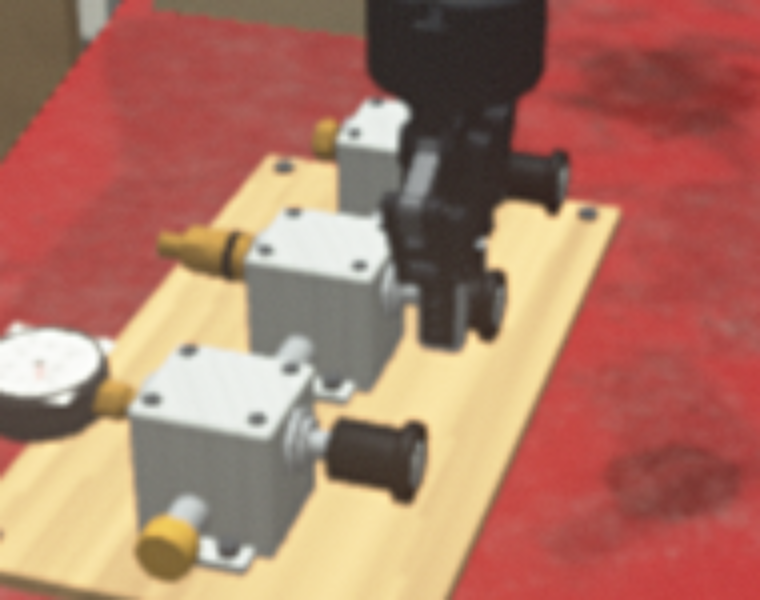

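Call:
{"op": "play_rows", "data": {"increments": [{"linear": [-0.06, 0, 0], "twist": [0, 0, 0], "claw": 1}, {"linear": [0, 0, 0], "twist": [0, 0, 0], "claw": 1}, {"linear": [0, 0, 0], "twist": [0, 0, 0], "claw": -1}, {"linear": [0, 0, 0], "twist": [0, 0, 0], "claw": -1}, {"linear": [0, 0, 0], "twist": [0, 0, 0], "claw": -1}, {"linear": [0, 0, 0], "twist": [0, 0, 0], "claw": -1}, {"linear": [0, 0, 0], "twist": [0, 0, 0], "claw": -1}, {"linear": [0, 0, 0], "twist": [0, 0, 0], "claw": -1}]}}

```text
clock: 7.9
eef_pos: [0.5952, 0.0075, 0.06]
eef_rot: [0.229, 3.133, 0.0]
wrist_force: [0.1, -0.8, -0.9]
width: 0.0851
```

```bash
python3 nxt.py .608 .126 .15 171.4
```

```text
pos [0.5952 0.0075 0.06  ] t 7.9 w 0.08507406180963295 F [ 0.1 -0.8 -0.9] joints [ 0.013  0.207 -0.07   1.294  0.     0.158]
tool shift [ 0.0045  0.1191 -0.09  ] world [0.0128 0.1185 0.09  ] twist deg [0.01 0.   0.26]
```

Call:
{"op": "play_rows", "data": {"increments": [{"linear": [0, 0, -0.75], "twist": [0, 0, 0], "claw": -1}, {"linear": [0, 0, -0.75], "twist": [0, 0, 0], "claw": -1}, {"linear": [0, 0, -0.75], "twist": [0, 0, 0], "claw": -1}, {"linear": [0.03, 0, -0.75], "twist": [0, 0, 0], "claw": -1}, {"linear": [0.03, 0.79, 0], "twist": [0, 0, 0.0007], "claw": -1}, {"linear": [0.03, 0.79, 0], "twist": [0, 0, 0], "claw": -1}, {"linear": [0.03, 0.79, 0], "twist": [0, 0, 0], "claw": -1}, {"linear": [0.03, 0.79, 0], "twist": [0, 0, 0], "claw": -1}, {"linear": [0, 0.79, 0], "twist": [0, 0, 0], "claw": -1}, {"linear": [0, 0, 0], "twist": [0, 0, 0], "claw": -1}, {"linear": [0, 0, 0], "twist": [0, 0, 0], "claw": -1}]}}

```text
clock: 9.0
eef_pos: [0.6082, 0.1255, 0.1499]
eef_rot: [-0.234, -3.133, 0.0]
wrist_force: [0.1, 0.0, -0.0]
width: 0.0854
```

```bash
python3 nxt.py .608 .126 .058 171.4; python3 - <<'E'
from station import eyes
import cv2,numpy as np
a=[cv2.resize(eyes.get_image(n)["img"][y:y+150,x:x+190,::-1],None,fx=2,fy=2) [:, :] for n,x,y in(("side",160,170),("top",160,110))]
cv2.imwrite("pics/a4.png",np.hstack(a))
E
```

```text
pos [0.6082 0.1255 0.1499] t 9.0 w 0.08540843356459721 F [ 0.1  0.  -0. ] joints [ 0.204  0.244  0.148  1.476 -0.     0.353]
tool shift [0.0003 0.0005 0.0919] world [-0.0002  0.0005 -0.0919] twist deg [-0.02 -0.01  0.06]
```

View pics/a4.png

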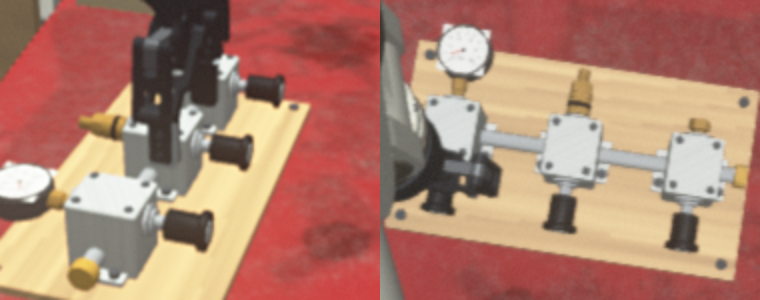

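Call:
{"op": "play_rows", "data": {"increments": [{"linear": [0, 0, 0.61], "twist": [0, 0, 0], "claw": -1}, {"linear": [0, 0, 0.61], "twist": [0, 0, 0], "claw": -1}, {"linear": [0, 0, 0.61], "twist": [0, 0, 0], "claw": -1}, {"linear": [0, 0, 0.61], "twist": [0, 0, 0], "claw": -1}, {"linear": [0, 0, 0.61], "twist": [0, 0, 0], "claw": -1}, {"linear": [0, 0, 0], "twist": [0, 0, 0], "claw": -1}, {"linear": [0, 0, 0], "twist": [0, 0, 0], "claw": -1}]}}

```text
clock: 9.8
eef_pos: [0.6083, 0.1246, 0.059]
eef_rot: [-0.237, -3.132, 0.0]
wrist_force: [0.7, -0.7, -0.3]
width: 0.0855
```

```bash
python3 nxt.py .608 .126 .058 171.4; python3 - <<'E'
from station import eyes
import cv2,numpy as np
cv2.imwrite("pics/a5.png",cv2.resize(eyes.get_image("side")["img"][170:320,160:350,::-1],None,fx=4,fy=4))
E
```

```text
pos [0.6083 0.1246 0.059 ] t 9.8 w 0.0855182899844336 F [ 0.7 -0.7 -0.3] joints [ 2.020e-01  2.670e-01  1.000e-03  1.304e+00 -0.000e+00  3.530e-01]
tool shift [0.0005 0.0014 0.001 ] world [-0.0003  0.0014 -0.001 ] twist deg [-0.01 -0.01 -0.05]
```

View pics/a5.png

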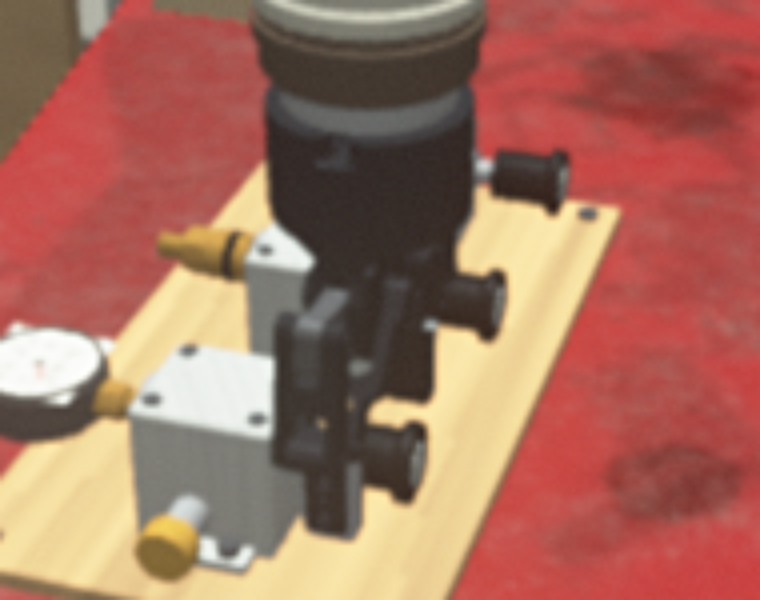

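Call:
{"op": "play_rows", "data": {"force": 50, "increments": [{"linear": [0, 0.04, 0], "twist": [0, 0, 0], "claw": 1}, {"linear": [0, 0, 0], "twist": [0, 0, 0], "claw": 1}, {"linear": [0, 0, 0], "twist": [0, 0, 0], "claw": 1}, {"linear": [0, 0, 0], "twist": [0, 0, 0], "claw": 1}, {"linear": [0, 0, 0], "twist": [0, 0, 0], "claw": 1}, {"linear": [0, 0, 0], "twist": [0, 0, 0], "claw": 1}, {"linear": [0, 0, 0], "twist": [0, 0, 0], "claw": 1}]}}

```text
clock: 10.55
eef_pos: [0.6086, 0.1262, 0.059]
eef_rot: [0.236, 3.132, -0.001]
wrist_force: [-1.6, -3.2, 6.3]
width: 0.0247
```

Call:
{"op": "play_rows", "data": {"increments": [{"linear": [0.2, 0, 0], "twist": [0, 0, 0], "claw": 1}, {"linear": [0.2, 0, 0], "twist": [0, 0, 0], "claw": 1}, {"linear": [0.2, 0, 0], "twist": [0, 0, 0], "claw": 1}, {"linear": [0.2, 0, 0], "twist": [0, 0, 0], "claw": 1}, {"linear": [0.2, 0, 0], "twist": [0, 0, 0], "claw": 1}, {"linear": [0, 0, 0], "twist": [0, 0, 0], "claw": 1}, {"linear": [0, 0, 0], "twist": [0, 0, 0], "claw": 1}]}}

```text
clock: 11.25
eef_pos: [0.5788, 0.1306, 0.059]
eef_rot: [0.236, 3.132, -0.001]
wrist_force: [-0.9, -4.8, 5.9]
width: 0.0248
```

```bash
python3 nxt.py .578 .1305 .058 171.4; python3 - <<'E'
from station import eyes
import cv2,numpy as np
cv2.imwrite("pics/a6.png",cv2.resize(eyes.get_image("side")["img"][170:320,160:350,::-1],None,fx=4,fy=4))
E
```

```text
pos [0.5788 0.1306 0.059 ] t 11.25 w 0.02478690212528452 F [-0.9 -4.8  5.9] joints [ 2.220e-01  2.020e-01 -7.700e-02  1.291e+00 -1.000e-03  3.730e-01]
tool shift [ 0.0008 -0.0003  0.001 ] world [-0.0008 -0.0001 -0.001 ] twist deg [-0.03  0.05 -0.01]
```

View pics/a6.png

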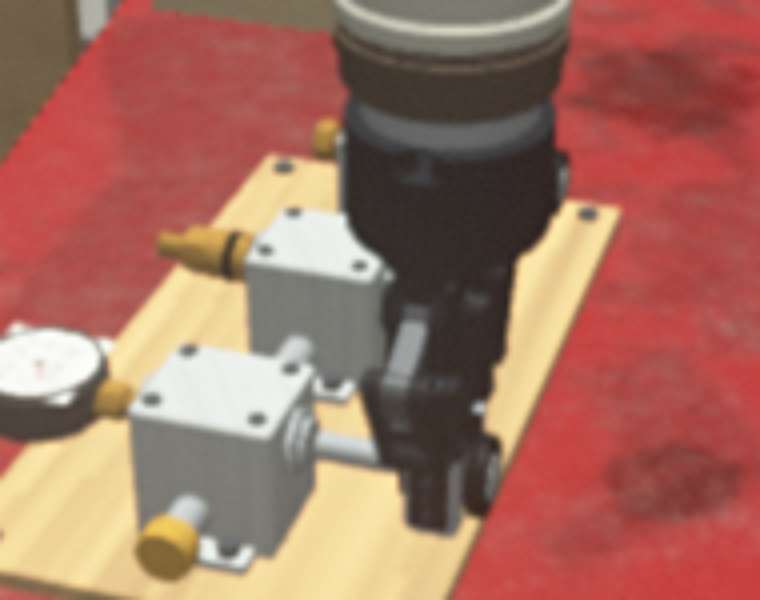

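Pulled out 30 mm; a nudge more, then release and rise.

Call:
{"op": "play_rows", "data": {"increments": [{"linear": [0.06, 0, 0], "twist": [0, 0, 0], "claw": 1}, {"linear": [0, 0, 0], "twist": [0, 0, 0], "claw": 1}, {"linear": [0, 0, 0], "twist": [0, 0, 0], "claw": 1}, {"linear": [0, 0, 0], "twist": [0, 0, 0], "claw": -1}, {"linear": [0, 0, 0], "twist": [0, 0, 0], "claw": -1}, {"linear": [0, 0, 0], "twist": [0, 0, 0], "claw": -1}, {"linear": [0, 0, 0], "twist": [0, 0, 0], "claw": -1}, {"linear": [0, 0, 0], "twist": [0, 0, 0], "claw": -1}, {"linear": [0, 0, 0], "twist": [0, 0, 0], "claw": -1}]}}

```text
clock: 12.2
eef_pos: [0.577, 0.1313, 0.0585]
eef_rot: [-0.235, -3.133, -0.0]
wrist_force: [-0.4, 1.0, 0.9]
width: 0.0854
```

Call:
{"op": "play_rows", "data": {"increments": [{"linear": [0, 0, -0.6], "twist": [0, 0, 0], "claw": -1}, {"linear": [0, 0, -0.7], "twist": [0, 0, 0], "claw": -1}, {"linear": [0, 0, -0.7], "twist": [0, 0, 0], "claw": -1}, {"linear": [0, 0, -0.7], "twist": [0, 0, 0], "claw": -1}, {"linear": [0.5, 0, -0.7], "twist": [0, 0, 0], "claw": -1}, {"linear": [0.9, 0, -0.3], "twist": [0, 0, 0], "claw": -1}, {"linear": [0.9, 0, 0], "twist": [0, 0, 0], "claw": -1}, {"linear": [0.9, 0, 0], "twist": [0, 0, 0], "claw": -1}, {"linear": [0.9, 0, 0], "twist": [0, 0, 0], "claw": -1}, {"linear": [0, 0, 0], "twist": [0, 0, 0], "claw": -1}, {"linear": [0, 0, 0], "twist": [0, 0, 0], "claw": -1}]}}

```text
clock: 13.3
eef_pos: [0.4555, 0.1498, 0.17]
eef_rot: [0.235, 3.132, 0.001]
wrist_force: [1.1, -1.2, -0.0]
width: 0.0852
```

```bash
python3 nxt.py .578 .1305 .058 171.4; python3 - <<'E'
from station import eyes
import cv2,numpy as np
a=[cv2.resize(eyes.get_image(n)["img"][y:y+150,x:x+190,::-1],None,fx=2,fy=2) [:, :] for n,x,y in(("side",160,170),("top",160,110))]
cv2.imwrite("pics/a7.png",np.hstack(a))
E
```

```text
pos [0.4555 0.1498 0.17  ] t 13.3 w 0.08515753057795881 F [ 1.1 -1.2 -0. ] joints [ 0.318 -0.098 -0.175  1.493 -0.     0.467]
tool shift [-0.1239 -0.0009  0.1121] world [ 0.1225 -0.0193 -0.112 ] twist deg [0.03 0.07 0.04]
```

View pics/a7.png

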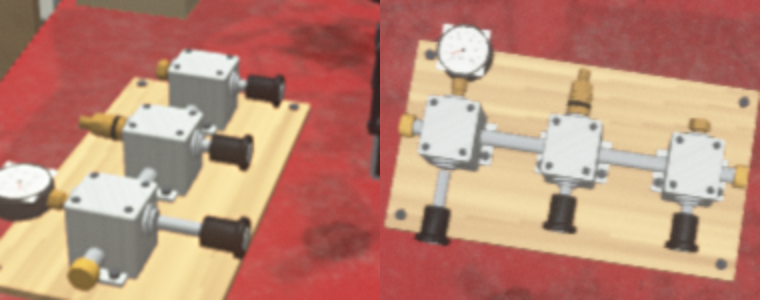

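```bash
python3 - <<'E'
from station import robot
print(robot.hand_in())
E
```

```text
the job is handed in; nothing more can be done
None
```

I gripped the coupler valve's knob (middle of the three) and pushed it home about 30 mm. Then I gripped the gauge valve's knob (left, seen from the robot), pulled it out about 30 mm and backed the arm clear. I never touched the spare valve (right).

The last side and top pictures show the gauge knob fully out, the coupler and spare knobs home, and the gripper clear of everything. The arm's own travel readings were 30 mm for each move, plus a 2 mm nudge against the stop. I judged the final knob positions by eye and did not measure them in the last pictures. Wrist force readings between moves stayed under 10 N, and I handed in at about 13.4 s. No check failed or disagreed, and `hand_in` reports no verdict.

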